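Clamp the wheel, drop the kickstand, hold the bicycle stub upright

ROBOT

A 6-joint arm with a two-finger parallel gripper is mounted at the origin on the work surface. World frame = base frame: x ahead of the robot, y to its left, z up, the work surface at z = 0. Lengths are in mm, angles in rad, forces in N, time in s.
With the tool pointing down it reaches from about 275 to 750 mm from the base axis. Payload 10.2 kg.
Tool frame: the origin (TCP) lies at the very end of the fingers, on their centre line; the grasp point (between the pads) lies 19 mm behind it; x points along the fingers, y is the direction in which the jaws open and shut, and the axes are right-handed (so a half turn about x gives the same grasp; the last joint's range is limited). The gripper opens to 85 mm and grips with 20 to 120 N. Pads are 22 mm wide; open, the fingers measure 114 mm over their backs; the gripper's body (76 mm by 85 mm) begins 54 mm behind the grasp point. The pads swing forward as they close: fully open they stand 13 mm farther back than shut.
Start: joints at [0.971, 0.313, 1.498, -0, 1.331, -0.223], TCP at [193.185, 488.171, 231.294] pointing down, gripper open.
Joint ranges: [-2.94, 2.94], [-0.97, 2.17], [0.19, 2.56], [-1.23, 4.37], [0.02, 3.11], [-2.88, 2.88]. Speed limits (rad/s): [2.39, 2.39, 3.01, 3.14, 3.14, 3.14].

INTERFACE

Orientations are given as a unit quaternion [w, x, y, z].
In Python, from rig import ctrl, viewer, order gives the robot as it stands. The module is installed in compiled form; this text tells all that it offers.
- The arm moves only by the tool carry_out, never from a script. Its argument "deltas" is a list of rows, each a list of 7 numbers: the gripper command: -1 is fully open, 1 is shut, values between are in proportion, then the shift along the tool's x, y, z in mm, then the turn, a rotation vector about the tool's x, y, z in degrees. A call has exactly 5 rows; each row is the pose to reach, as a shift and turn from the pose commanded when the call began, along the tool's axes at that moment; what a row does not reach only later rows make up. A row lasts 1/8 s, in which the tool goes at most 62.5 mm and 10.7 degrees, less where a joint would pass 70% of its speed; a pose out of reach is approached as far as the arm can. A call with a gripper value outside its range is refused whole. The fingers move at their own pace and stop on an object; "newtons" is the grip in N (left out, the last holds). Time passes only in rows, so rows that repeat a pose let the fingers close, or fill a call up. It gives the time, the measured TCP pose, the force and the opening at its end, in the units of the state.
- ctrl.sense(): the state, without advancing time (a new reading comes with each control period).
- viewer.capture(name): name is "scene" or "top" or "wrist"; returns the picture (400x640x3 uint8, red, green, blue); there is no depth.
- viewer.calibration(name): a dict with "fx", "fy", "cx", "cy" (pixels), "xyz" and "attitude" of the camera in the world; the wrist camera has in their place "T_tool_cam" (4x4, takes a point from camera to tool coordinates, whose origin is the TCP and whose axes are the tool frame's). Camera axes: x right, y down, z forward; pixel columns grow to the right and rows downward; lengths in mm; the calibration is good to about 2 mm. A picture is of the moment at which its call begins: read the wrist's pose just before it. calibration takes no time and is no camera call.
- order.finish_job(): hands the job in, once; it reports no verdict.
The state is a dict: "time_s": time; "joints": joint angles; "dq": joint speeds; "tau": joint torques, N m; "eef_pos": TCP position; "ee_rot": TCP orientation; "force": force on the tool from outside, world axes, zero at the start; "wrist_torque": the same for the moment, N m; "grip_width": opening from 0.0 (shut) to 1.0 (fully open).
Only numpy, scipy, OpenCV 4.12 (cv2) and the standard library are available. Lean on these libraries where they do the work, as an engineer would, in place of code of your own. Each camera call takes 0.05 s, during which the arm holds its last target. There are 200 camera calls.

TASK

The wheel has just been put back into the class's demonstration bicycle stub, which leans on the storage tray. First swing the hub's quick-release lever fully shut, then flip the kickstand down until it snaps over centre onto its stop, then grip the stub of top tube, bring the frame up off the tray and keep it held upright on its wheel and rubber foot for checking: the program finishes while holding it. Leave everything else on the table where it is.

Things in the scene. Friction and masses are not known exactly. Their poses are not given: they have to be found in the camera images.
- frame: Loose rear end of a child's bicycle, 1.6 kg, white tubes, 254 mm wheel (38 mm tyre, does not turn). Origin on the ground line from tyre bottom to rubber foot; +x to the rear (hub), +z up in the wheel plane, -y its left side with lever and kickstand. Starts leaning 0.17 rad to +y, axle end on the tray rim; unheld it tips about its x axis, to the tray or 0.18 rad onto the lowered kickstand.
- hub (a point): Hub centre, frame coordinates (mm, in frame) 105,0,127; 127 mm above the table when upright. Stays per side: chain stay from 95,47,125 to -100,22,115; seat stay from 100,47,142 to -70,16,212 (y mirrored on the left).
- foot (a point): Underside of the 28 mm rubber foot at the front end, frame coordinates -125,0,0; it stands on the table. The leg rises from it to the bottom bracket (-100,0,115); the seat tube goes on up to -70,0,240.
- top_tube (a point): The place to hold the frame: point on the axis of the top-tube stub, a white level tube 28 mm thick along the frame's x, from the seat tube (x -76) to its capped cut end (x -197), 212.5 mm above the ground line; this point is at x -130, y 0. Free from above and at both sides from x -180 to -100 mm.
- qr_lever (a joint): Angle of the hub's quick-release lever, rad: 0 fully shut on its stop (along the frame, pointing forward, frame -x), 1.57 pointing straight out to the left (frame -y). Starts half open, 1.2 to 1.75. Turns about the frame's z direction through lever_pivot, stays where left; about 1.3 N at 40 mm moves it.
- lever_pivot (a point): Axis of the quick-release lever, at the left end of the hub axle, frame coordinates 105,-64,127 mm.
- lever_tip (a point): Free end of the quick-release lever, a steel paddle 55 mm long, 7 mm thick, 14 mm high; moves with it.
- kickstand (a joint): Angle of the kickstand, rad: 0 folded up, pointing rearwards beside the chain stay (starts there); 1.77 down on its stop. A spring pulls it back up below about 0.85 rad (dead centre) and snaps it down beyond; it takes 2 to 3 N at 60 mm from the hinge.
- kickstand_pivot (a point): Hinge of the kickstand, left of the chain stay just behind the bottom bracket, frame coordinates -75,-42,100 mm.
- kickstand_end (a point): Centre of the kickstand's rubber tip (18 mm thick) on a bright rod 13 mm thick, 94 mm from the hinge. Frame coordinates 16,-61,112 mm folded up, -96,-97,26 mm down; the leg swings in the plane of these two directions: down and outwards, then forwards.
- tray: deep teal plastic storage tray, fixed, 360 x 260 mm, 125 mm tall, rim 30 mm high. Origin on the table under the middle of the outer face of the long rim on which the frame leans; its +y points into the tray, its x runs along that rim (parallel to the frame's x).
- cup_a: clear plastic drinking cup, 72 mm across, 95 mm tall; bystander, origin at the middle of its underside; leave it alone.
- cup_b: second clear plastic cup, same size; bystander, origin at the middle of its underside; leave it alone.
- jar: glass jar with white lid, 60 mm across, 85 mm tall; bystander, origin at the middle of its underside; leave it alone.
- spanner: steel spanner lying flat, 160 mm long, 8 mm thick; bystander, origin at the middle of its underside; leave it alone.
- compass: round brass pocket compass lying flat, 60 mm across, 13 mm thick; bystander, origin at the middle of its underside; leave it alone.
- magnet: dark steel bar magnet lying flat, 75 x 18 x 12 mm; bystander, origin at the middle of its underside; leave it alone.

How it is judged (in metres and radians):
On the way, in this order (a step that is already met when the one before it is completed fails the run):
1. the quick-release lever is fully shut (value of joint qr_lever below 0.12 rad), for 0.2 s.
2. the kickstand has gone over centre and is down on its stop (value of joint qr_lever below 0.12 rad and value of joint kickstand above 1.68 rad), for 0.2 s.
3. the frame is held upright in the fingers, off the tray (all of step 2 and angle between frame's own z axis and vertical below 0.08 rad and contact force between the fingers and frame above 3 N and contact force between tray and frame below 0.2 N and height (world z) of hub between 0.119 and 0.134 m and height (world z) of foot between -0.006 and 0.009 m), for 0.5 s.
At the end, for the whole second after the job is handed in: Lever within 0.12 rad of shut, kickstand within 0.09 rad of its down stop, frame within 0.08 rad of upright and still, held by the fingers with over 3 N, off the tray, tyre and rubber foot on the table (hub 119 to 134 mm high, foot under 9 mm up) (all of step 3 and linear speed of frame below 0.02 m/s); the arm keeps its last pose, push and grip.
It fails at once if the frame is tipped over (angle between frame's own z axis and vertical above 0.45 rad).
It fails at once if the frame is lifted off the table (height (world z) of hub above 0.16 m).
It fails at once if a cup, the jar, the spanner, the compass or the magnet is shoved or knocked away (distance of any of cup_a, cup_b, jar, spanner, compass, magnet from where it was at the start of the episode above 0.035 m).
It also fails if it takes over 61 s, if anything falls off the work surface, if the arm or the gripper's body presses on something with over 40 N, if the wrist force passes 120 N, or if a joint passes its speed limit or range.

## Working session

There is one attempt and no reset: what is moved stays moved. The work goes in short steps, Python scripts to look and compute and a tool call to move; the robot and the scene stay as the last step left them, time stands still between calls to the robot, and variables do not carry over. Pictures are saved under pics/ and viewed, about 8 in all and at most 12, crops included, and the job is handed in when it is done.

Besides the shell and the picture viewer there is one more tool, called after "Call:" as name(argument=value, ...) on one line, values as JSON. carry_out: Moves the arm, as the interface text tells. Its arguments: {"type":"object","properties":{"deltas":{"type":"array"},"newtons":{"type":"number"}},"required":["deltas"]}

```bash
mkdir -p pics
python3 - <<'E'
from rig import ctrl, viewer
import cv2
s=ctrl.sense();print({k:s[k] for k in('time_s','joints','eef_pos','ee_rot','force','grip_width')})
for n in('scene','top'):
    c=viewer.calibration(n);print(n,c)
    cv2.imwrite(f'pics/{n}0.png',viewer.capture(n)[:,:,::-1])
print(viewer.calibration('wrist'))
E
```

```text
{'time_s': 0.0, 'joints': array([ 9.70602054e-01,  3.13462538e-01,  1.49845156e+00,  3.77689733e-06,
        1.33100992e+00, -2.23394746e-01]), 'eef_pos': array([193.0266063 , 487.94285537, 230.72321792]), 'ee_rot': array([ 0.69440486,  0.1320015 ,  0.69478404, -0.13286318]), 'force': array([-0.58016166,  1.47972979,  0.30855908]), 'grip_width': 1.0016534803517223}
scene {'fx': 453.59005252772994, 'fy': 453.59005252772994, 'cx': 316.26608922092316, 'cy': 199.92088916263154, 'xyz': array([1248.00855794,  269.40458601,  943.25208604]), 'attitude': array([-0.2052001 ,  0.53812234,  0.76032337, -0.30037585])}
top {'fx': 457.2270422125674, 'fy': 457.2270422125674, 'cx': 315.68748858037264, 'cy': 199.94217260164805, 'xyz': array([ 483.75218926,    7.14962242, 1275.17328388]), 'attitude': array([ 0.03345161, -0.69729241,  0.71585121, -0.014877  ])}
{'fx': 297.67348458618267, 'fy': 297.67348458618267, 'cx': 317.4458797316399, 'cy': 195.76548302003422, 'T_tool_cam': array([[-9.11529711e-04, -3.27229478e-01,  9.44944463e-01,
        -1.41292310e+02],
       [ 9.99999460e-01,  1.73222245e-04,  1.02462386e-03,
        -3.59037788e-02],
       [-4.98972533e-04,  9.44944887e-01,  3.27229143e-01,
        -8.45485810e+01],
       [ 0.00000000e+00,  0.00000000e+00,  0.00000000e+00,
         1.00000000e+00]])}
```

View pics/scene0.png

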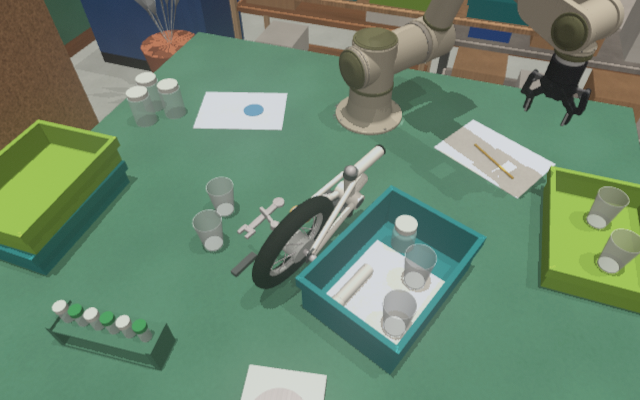

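View pics/top0.png

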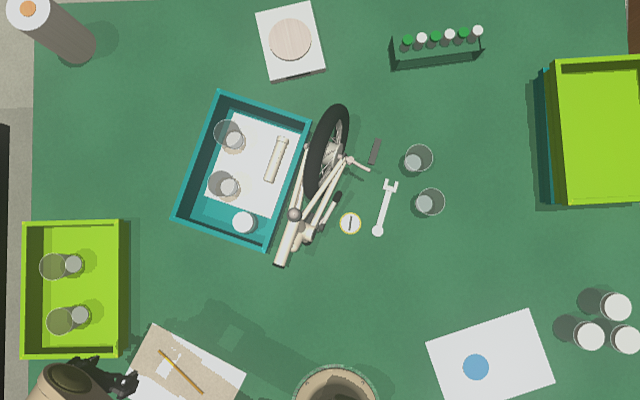

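The frame lies with its hub away from the robot, its left side facing world -y, and it leans on the tray rim. The lever is at about (360,165) and the top-tube cap at about (280,265) in the top view. The bystanders nearby are the compass, spanner, cups and magnet. Next I'll enlarge the crops.

Run:
```python
import cv2
a=cv2.imread('pics/top0.png')[90:280,260:400]
cv2.imwrite('pics/c_top.png',cv2.resize(a,None,fx=4,fy=4,interpolation=cv2.INTER_CUBIC)[:, :][0:600*2])
a4=cv2.resize(a,(420,570),interpolation=cv2.INTER_CUBIC)
cv2.imwrite('pics/c_top.png',a4)
b=cv2.imread('pics/scene0.png')[135:295,225:395]
b4=cv2.resize(b,(595,560),interpolation=cv2.INTER_CUBIC)
b4=cv2.resize(b,(380,358),interpolation=cv2.INTER_CUBIC)
import numpy as np
o=np.zeros((570,800,3),np.uint8);o[:,:420]=a4;o[:358,420:]=b4
cv2.imwrite('pics/c0.png',o)
```

```text
(no output)
```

View pics/c0.png

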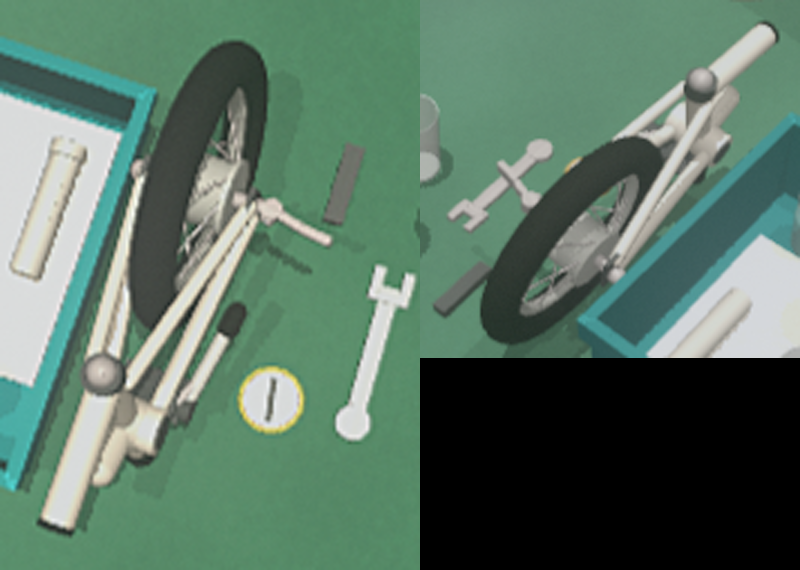

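```bash
cat > h.py <<'E'
import numpy as np
from rig import ctrl, viewer
from scipy.spatial.transform import Rotation as R
from scipy.optimize import least_squares
def q(w): return R.from_quat([w[1],w[2],w[3],w[0]])
def cam(n,s=None):
    c=viewer.calibration(n)
    if n=='wrist':
        A=q(s['ee_rot']).as_matrix();T=c['T_tool_cam'];return c,A@T[:3,:3],A@T[:3,3]+s['eef_pos']
    return c,q(c['attitude']).as_matrix(),c['xyz']
def proj(C,P):
    c,A,t=C;p=(np.atleast_2d(P)-t)@A
    return np.c_[c['fx']*p[:,0]/p[:,2]+c['cx'],c['fy']*p[:,1]/p[:,2]+c['cy']]
def frame(x,y,yaw,lean,z=0):
    return R.from_euler('ZX',[yaw,-lean]).as_matrix(),np.array([x,y,z])
def lever(a,r=55,z=127): return [105-r*np.cos(a),-64-r*np.sin(a),z]
E
cat > fit.py <<'E'
from h import *
T,S=cam('top'),cam('scene')
top={(-197,0,212.5):(279,265),(-70,0,240):(294.7,214.7),(105,-64,127):(349,159.7),(16,-61,112):(338,196.7),(100,55,127):(306.3,146.7)}
sc={(-197,0,212.5):(380.3,149.7),(-70,0,240):(351.2,172.5),(100,55,127):(312.7,257.9)}
def f(p):
    M,o=frame(*p[:4])
    r=[(proj(T,M@k+o)-v).ravel() for k,v in top.items()]+[(proj(S,M@k+o)-v).ravel() for k,v in sc.items()]
    r.append((proj(T,M@lever(p[4],53)+o)-(369.3,170.3)).ravel())
    return np.concatenate(r)
s=least_squares(f,[550,0,0,.17,1.5],x_scale=[10,10,.1,.1,.1],loss='soft_l1');print(s.x,'\n',s.fun.reshape(-1,2).round(1))
M,o=frame(*s.x[:4])
for n,k in dict(hub=(105,0,127),tt=(-130,0,212.5),piv=(105,-64,127),tip=lever(s.x[4]),kp=(-75,-42,100),ke=(16,-61,112),kd=(-96,-97,26)).items(): print(n,(M@k+o).round(0))
# bystanders by pixel at height
def px(u,v,z):
    c,A,t=T;d=A@[(u-c['cx'])/c['fx'],(v-c['cy'])/c['fy'],1];return (t+d*(z-t[2])/d[2]).round(0)
for n,a in dict(compass=(350.3,223,13),spA=(391,184,8),spB=(377.5,231,8),magA=(378,139,12),magB=(371,163,12),cupA=(420,155,95),cupB=(431,199,95),trayNear=(268,250,125),trayFar=(311,121,125)).items(): print(n,px(*a))
E
python3 fit.py
```

```text
[ 5.78885238e+02  2.41398667e+01 -3.69357537e-01  1.55202363e-01
  1.36368194e+00] 
 [[-1.2  0.6]
 [-0.9 -1.8]
 [ 1.7 -0. ]
 [ 0.5 -3.3]
 [ 0.1  0.7]
 [-0.   0.2]
 [-1.1 -2.4]
 [ 0.9 -0.7]
 [-0.4 -0.2]]
hub [684.   5. 125.]
tt [470. 102. 210.]
piv [661. -54. 135.]
tip [ 631. -100.  144.]
kp [500.  27. 105.]
ke [578. -22. 120.]
kd [456. -27.  41.]
compass [504. -54.  13.]
spA [ 610. -171.    8.]
spB [ 481. -129.    8.]
magA [ 736. -139.   12.]
magB [ 669. -117.   12.]
cupA [ 674. -236.   95.]
cupB [ 559. -259.   95.]
trayNear [440. 159. 125.]
trayFar [765.  43. 125.]
```

```bash
cat > go.py <<'E'
from h import *
import sys
P=dict(x=578.9,y=24.1,yaw=-.3694,lean=.160)
M,o=frame(**P)
def tilt(t,flip=1):  # tool x=(0,sin t,-cos t) in frame axes; tool y=+frame x
    x=np.array([0,np.sin(t),-np.cos(t)]);y=np.array([flip,0,0.]);return np.c_[x,y,np.cross(x,y)]
def rel(pf=None,t=np.pi/4,pw=None,flip=1,Mx=None):
    """goal in frame coords -> shift(tool mm), rotvec(deg) from current pose"""
    s=ctrl.sense();A=q(s['ee_rot']).as_matrix();F=M if Mx is None else Mx
    g=F@np.array(pf,float)+o if pw is None else np.array(pw,float)
    r=R.from_matrix(A.T@F@tilt(t,flip)).as_rotvec(degrees=True)
    return (A.T@(g-s['eef_pos'])).round(1),r.round(1),g.round(0)
E
python3 - <<'E'
from go import *
s=ctrl.sense();print(q(s['ee_rot']).as_matrix().round(2))
print(M.round(3))
for f in(1,-1):print(rel((130,-111,118.5),flip=f))
print(rel((130,-111,250)))
E
```

```text
[[-0.    0.37  0.93]
 [-0.    0.93 -0.37]
 [-1.   -0.   -0.  ]]
[[ 0.933  0.356  0.058]
 [-0.361  0.921  0.149]
 [ 0.    -0.159  0.987]]
(array([  96.4, -379. ,  660.2]), array([86.4, 28.2, 28. ]), array([ 667., -107.,  135.]))
(array([  96.4, -379. ,  660.2]), array([-87.2, -28. ,  28.2]), array([ 667., -107.,  135.]))
(array([ -33.5, -358.2,  660. ]), array([86.4, 28.2, 28. ]), array([675., -88., 264.]))
```

Call:
carry_out(deltas=[[1,-40,-12,22,0,0,0],[1,-80,-30,55,0,0,0],[1,-110,-55,102,8,3,3],[1,-110,-84,154,17,6,6],[1,-110,-112,206,26,9,9]])

```text
time_s: 0.72
eef_pos: [344.3, 306.8, 341.4]
ee_rot: [0.598, 0.351, 0.686, -0.221]
force: [1.1, 0.4, 0.5]
grip_width: 0.005
```

Run:
```python
from go import *
s=ctrl.sense();print(s['time_s'],s['eef_pos'],s['joints'].round(2),s['force'],s['grip_width'])
print(rel((130,-150,260)))
```

```text
0.725 [344.32929973 306.76484679 341.44605799] [ 0.35  0.05  1.55  0.22  1.51 -0.4 ] [1.08126887 0.38771753 0.50280188] 0.005199769211629951
(array([-46.1, -52.5, 532.5]), array([60.1, 18.7, 19.3]), array([ 662., -122.,  281.]))
```

Call:
carry_out(deltas=[[1,-10,-5,50,8,2.5,2.5],[1,-20,-10,108,17,5,5],[1,-30,-18,166,26,8,8],[1,-40,-26,224,35,11,11],[1,-45,-32,282,44,13.5,14]])

```text
time_s: 1.35
eef_pos: [511.3, 72.4, 329.1]
ee_rot: [0.363, 0.65, 0.571, -0.346]
force: [1.5, 0.9, 0.1]
grip_width: -0.002
```

Run:
```python
from go import *
s=ctrl.sense();print(s['time_s'],s['eef_pos'],s['joints'].round(2),s['force'],s['grip_width'])
print(rel((130,-150,200)))
```

```text
1.35 [511.25395443  72.41379262 329.14754686] [-0.35  0.19  1.49  0.52  1.54 -0.32] [1.49504163 0.8945777  0.10100738] -0.0015350789917954741
(array([  9.3, 155.1, 224.8]), array([16. ,  5.3,  5.2]), array([ 658., -131.,  221.]))
```

Call:
carry_out(deltas=[[1,-10,20,55,4,1,1],[1,-10,55,105,8,2.5,2.5],[1,-5,90,155,12,4,4],[1,0,125,200,16,5.3,5.2],[1,9,155,225,16,5.3,5.2]])

```text
time_s: 1.98
eef_pos: [658.8, -131.0, 219.9]
ee_rot: [0.258, 0.733, 0.504, -0.376]
force: [0.4, -0.3, 0.9]
grip_width: -0.002
```

Run:
```python
from go import *
import cv2
s=ctrl.sense();print(s['time_s'],s['eef_pos'],s['joints'].round(2),s['force'])
cv2.imwrite('pics/w1.png',viewer.capture('wrist')[:,:,::-1])
C=cam('wrist',s)
for n,k in dict(piv=(105,-64,127),tip=lever(1.36),ke=(16,-61,112),kp=(-75,-42,100)).items():print(n,proj(C,M@k+o).round(0))
print(rel((130,-111,118.5)))
```

```text
1.975 [ 658.84774467 -131.0437622   219.90337678] [-0.6   0.67  1.11  0.61  1.54 -0.3 ] [ 0.42554432 -0.32933098  0.94796082]
piv [[289. 181.]]
tip [[272. 240.]]
ke [[195. 186.]]
kp [[112. 174.]]
(array([81.2, -2.1, 27.2]), array([-0. ,  0.1,  0.2]), array([ 667., -107.,  135.]))
```

View pics/w1.png

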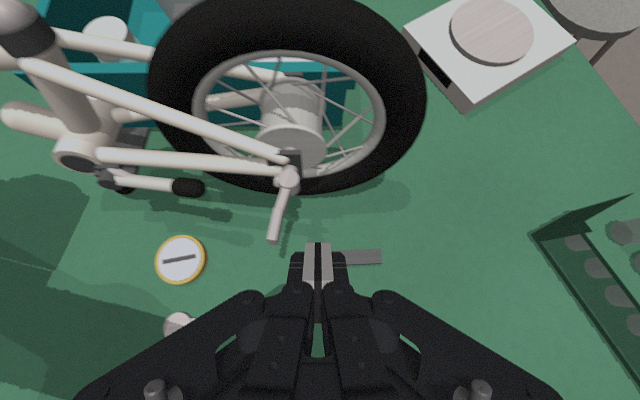

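The picture shows the lever pivot at (290,175), the lever tip at (272,238) and the kickstand rubber at (188,187). All are within about 7 px of the prediction. The fingertips are behind the lever, as planned, so I'll descend.

Call:
carry_out(deltas=[[1,0,-3,14,0,0,0],[1,20,-3,27,0,0,0],[1,50,-3,27,0,0,0],[1,81,-3,27,0,0,0],[1,81,-3,27,0,0,0]])

```text
time_s: 2.65
eef_pos: [663.5, -102.7, 139.6]
ee_rot: [0.259, 0.732, 0.506, -0.375]
force: [0.8, -0.8, -0.3]
grip_width: 0.002
```

Call:
carry_out(deltas=[[1,0,-12,0,0,0,0],[1,2,-24,-2,0,0,0],[1,4,-34,-4,0,0,0],[1,8,-42,-8,0,0,0],[1,12,-46,-12,0,0,0]])

```text
time_s: 3.28
eef_pos: [627.5, -71.9, 138.2]
ee_rot: [0.26, 0.733, 0.505, -0.375]
force: [-0.2, -2.3, 1.8]
grip_width: -0.001
```

Call:
carry_out(deltas=[[1,4,-3,-4,0,0,0],[1,8,-5,-8,0,0,0],[1,12,-7,-12,0,0,0],[1,16,-8,-16,0,0,0],[1,18,-8,-18,0,0,0]])

```text
time_s: 3.9
eef_pos: [628.6, -50.3, 134.2]
ee_rot: [0.263, 0.732, 0.503, -0.377]
force: [-23.6, -36.7, 16.3]
grip_width: -0.001
```

Run:
```python
from go import *
import cv2
s=ctrl.sense();print(s['time_s'],s['eef_pos'],M.T@(s['eef_pos']-o))
cv2.imwrite('pics/w2.png',viewer.capture('wrist')[:,:,::-1])
C=cam('wrist',s)
for n,k in dict(piv=(105,-64,127),tip0=lever(0),ke=(16,-61,112)).items():print(n,proj(C,M@k+o).round(0))
```

```text
3.9 [628.64380142 -50.31534059 134.22361537] [ 73.25639389 -72.16259107 124.3146364 ]
piv [[376. 241.]]
tip0 [[275. 240.]]
ke [[221. 242.]]
```

View pics/w2.png

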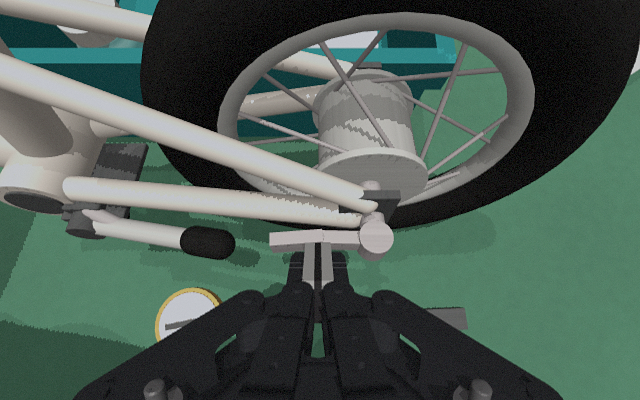

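The lever now runs level from the pivot at (376,238) to its tip at (270,240). That lines up with the frame, and 45 N is pressing against the stop, so it is shut. Next I'll back off and go to the kickstand.

Call:
carry_out(deltas=[[1,-20,3,10,0,0,0],[1,-50,3,10,0,0,0],[1,-70,-20,0,0,0,0],[1,-70,-60,-20,0,0,0],[1,-70,-70,-24,0,0,0]])

```text
time_s: 4.58
eef_pos: [555.1, -39.3, 205.2]
ee_rot: [0.26, 0.733, 0.505, -0.374]
force: [0.2, -0.7, 0.3]
grip_width: -0.002
```

Run:
```python
from go import *
s=ctrl.sense();print(s['time_s'],M.T@(s['eef_pos']-o),s['force'])
for d in(-25,0):print(rel((2.4,-44+.707*d,124-.707*d)))
```

```text
4.575 [  0.7403596  -99.57600899 191.80608007] [ 0.16308858 -0.70163115  0.28196048]
(array([62.3,  1.7,  8.6]), array([0.4, 0.1, 0.1]), array([567., -12., 150.]))
(array([87.3,  1.8,  8.6]), array([0.4, 0.1, 0.1]), array([573.,   1., 129.]))
```

Call:
carry_out(deltas=[[1,20,2,6,0,0,0],[1,50,2,6,0,0,0],[1,66,2,6,0,0,0],[1,66,2,6,0,0,0],[1,66,2,6,0,0,0]])

```text
time_s: 5.2
eef_pos: [570.4, -10.5, 147.9]
ee_rot: [0.26, 0.733, 0.504, -0.375]
force: [0.3, 0.6, 0.9]
grip_width: -0.001
```

Run:
```python
from go import *
import cv2
s=ctrl.sense();print(s['time_s'],M.T@(s['eef_pos']-o),s['force'])
im=viewer.capture('wrist')[:,:,::-1]
cv2.imwrite('pics/w3.png',cv2.resize(im[150:350,200:440],(720,600),interpolation=cv2.INTER_CUBIC))
C=cam('wrist',s)
for n,k in dict(leg80=(2.4,-58,110),ke=(16,-61,112),stay=(2.4,-35,120),tcp=M.T@(s['eef_pos']-o)).items():print(n,(proj(C,M@k+o)-[200,150])*3)
```

```text
5.2 [  4.57329092 -58.49817096 140.41167731] [0.31315096 0.56210495 0.92580721]
leg80 [[341.92023872 353.49902941]]
ke [[407.14110795 366.33241391]]
stay [[342.76736446 234.37997104]]
tcp [[352.88228353 319.57887868]]
```

View pics/w3.png

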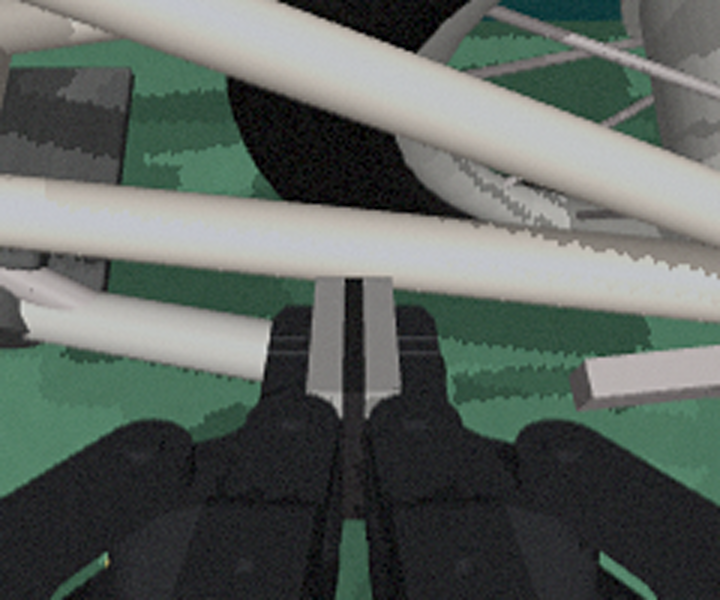

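The chain stay crosses at about row 244 of the crop, 9 px from the prediction. The fingertip is lined up just above the leg, so I'll insert the last 20 mm.

Call:
carry_out(deltas=[[1,6,0,0,0,0,0],[1,12,0,0,0,0,0],[1,17,0,0,0,0,0],[1,20,0,0,0,0,0],[1,20,0,0,0,0,0]])

```text
time_s: 5.88
eef_pos: [574.2, 0.9, 131.1]
ee_rot: [0.26, 0.733, 0.505, -0.375]
force: [-2.1, -1.6, 2.1]
grip_width: 0.002
```

Run:
```python
from go import *
s=ctrl.sense();p=M.T@(s['eef_pos']-o);print(s['time_s'],p,s['force'])
pv=np.array([-75,-42,100.]);u0=np.array([16,-61,112])-pv;u1=np.array([-96,-97,26])-pv
u0/=np.linalg.norm(u0);v=u1/np.linalg.norm(u1);v-=v@u0*u0;v/=np.linalg.norm(v);n=np.cross(u0,v)
t=tilt(np.pi/4)
for a in(0,.15,.3,.45,.6,.75,.9,1.0,1.1):
    u=np.cos(a)*u0+np.sin(a)*v;w=np.cos(a)*v-np.sin(a)*u0
    # contact leg at r=80; finger box halfwidths y7.5..14, z11 -> support along w
    wt=t.T@w;off=8+13*abs(wt[1])+11*abs(wt[2])
    g=pv+(85-10*a)*u-off*w+n*min(12,-1+25*a)
    print(a,(t.T@(g-p)).round(0),wt.round(2),(M@g+o).round(0))
```

```text
5.875 [  3.98855104 -43.97650684 125.74183865] [-2.05236768 -1.61256466  2.07545359]
0 [-3.  4.  2.] [ 0.1  -0.03  0.99] [577.  -4. 132.]
0.15 [ 1.  5. 13.] [ 0.13 -0.18  0.98] [575. -10. 122.]
0.3 [ 6.  5. 24.] [ 0.16 -0.32  0.93] [573. -15. 112.]
0.45 [12.  3. 34.] [ 0.19 -0.45  0.87] [570. -20. 102.]
0.6 [15. -0. 44.] [ 0.21 -0.57  0.79] [564. -24.  93.]
0.75 [17. -6. 54.] [ 0.23 -0.68  0.69] [556. -29.  85.]
0.9 [ 20. -13.  63.] [ 0.24 -0.78  0.58] [548. -31.  78.]
1.0 [ 22. -19.  69.] [ 0.25 -0.83  0.49] [541. -32.  73.]
1.1 [ 24. -25.  73.] [ 0.25 -0.88  0.4 ] [535. -33.  69.]
```

Call:
carry_out(deltas=[[1,-1,3,6,0,0,0],[1,1,4,13,0,0,0],[1,4,4,20,0,0,0],[1,7,4,26,0,0,0],[1,10,3,32,0,0,0]])

```text
time_s: 6.5
eef_pos: [569.8, -19.2, 103.7]
ee_rot: [0.26, 0.733, 0.505, -0.375]
force: [0.2, 0.1, 0.5]
grip_width: 0.002
```

Run:
```python
from go import *
import cv2
s=ctrl.sense();p=M.T@(s['eef_pos']-o);print(s['time_s'],p,s['force'])
im=viewer.capture('wrist')[:,:,::-1]
cv2.imwrite('pics/w4.png',im)
```

```text
6.5 [  7.11313697 -59.66295202  95.37232499] [0.24768666 0.05514958 0.45253499]
```

View pics/w4.png

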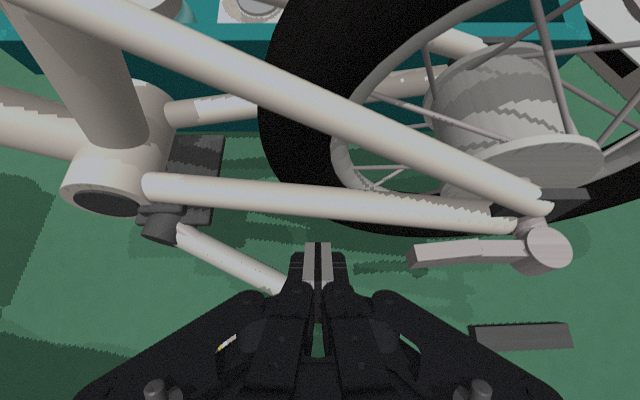

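The leg has swung: it now runs from about (180,235) to (280,290) and is still against the fingers. I'll continue past dead centre.

Call:
carry_out(deltas=[[1,4,-1,7,0,0,0],[1,5,-3,13,0,0,0],[1,7,-8,21,0,0,0],[1,9,-14,29,0,0,0],[1,11,-21,36,0,0,0]])

```text
time_s: 7.18
eef_pos: [541.4, -33.0, 73.7]
ee_rot: [0.26, 0.733, 0.505, -0.375]
force: [0.6, 0.1, -0.6]
grip_width: 0.0
```

Call:
carry_out(deltas=[[1,2,-8,5,0,0,0],[1,2,-15,8,0,0,0],[1,2,-22,8,0,0,0],[1,2,-22,8,0,0,0],[1,2,-22,8,0,0,0]])

```text
time_s: 7.8
eef_pos: [520.0, -30.1, 68.1]
ee_rot: [0.26, 0.733, 0.505, -0.375]
force: [-0.2, 0.9, 1.1]
grip_width: -0.002
```

Run:
```python
from go import *
import cv2
s=ctrl.sense();p=M.T@(s['eef_pos']-o);print(s['time_s'],p,s['force'])
cv2.imwrite('pics/w5.png',viewer.capture('wrist')[:,:,::-1])
C=cam('wrist',s)
for n,k in dict(kp=(-75,-42,100),kd=(-96,-97,26),tip=lever(0),piv=(105,-64,127)).items():print(n,proj(C,M@k+o).round(0))
```

```text
7.8 [-35.38169394 -81.72122986  55.76765168] [-0.17540664  0.86798653  1.13381293]
kp [[233. 148.]]
kd [[218. 293.]]
tip [[561. 157.]]
piv [[717. 158.]]
```

View pics/w5.png

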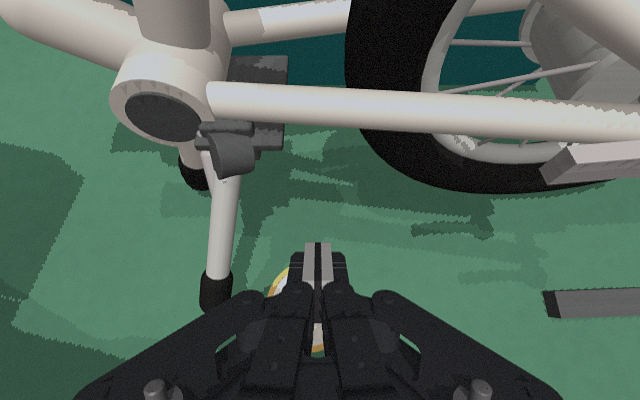

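The kickstand's rubber tip is at (215,295), against a predicted (218,293), so it is down on its stop. I'll retreat.

Call:
carry_out(deltas=[[1,-50,5,0,0,0,0],[1,-105,5,-10,0,0,0],[1,-150,0,-50,0,0,0],[0.5,-170,0,-100,0,0,0],[-1,-170,0,-150,0,0,0]])

```text
time_s: 8.48
eef_pos: [527.9, -8.7, 295.9]
ee_rot: [0.26, 0.734, 0.504, -0.375]
force: [0.4, -0.2, 0.4]
grip_width: 0.422
```

```bash
cat >> go.py <<'E'
def grel(pf,F=None,oo=None):
    s=ctrl.sense();A=q(s['ee_rot']).as_matrix();F=M if F is None else F;oo=o if oo is None else oo
    G=F@np.c_[[0,0,-1.],[0,1.,0],[1.,0,0]]
    return (A.T@(F@np.array(pf,float)+oo-s['eef_pos'])).round(1),R.from_matrix(A.T@G).as_rotvec(degrees=True).round(1),(F@np.array(pf,float)+oo).round(0)
E
python3 - <<'E'
from go import *
s=ctrl.sense();p=M.T@(s['eef_pos']-o);print(s['time_s'],s['eef_pos'],p,s['force'],s['joints'].round(2))
print(grel((-142,0,300)))
E
```

```text
8.475 [527.897542    -8.68742819 295.88144269] [-35.72394699 -95.5040257  284.29715965] [ 0.44432196 -0.17608766  0.43101203] [-0.54  0.24  1.55  0.62  1.49 -0.27]
(array([  56.1, -105.9,  -79.4]), array([-84.6, -34.9, -35.2]), array([464., 120., 296.]))
```

Call:
carry_out(deltas=[[-1,-15,-8,-25,-8.5,-3.5,-3.5],[-1,-18,-20,-40,-17,-7,-7],[-1,-15,-32,-50,-25.5,-10.5,-10.5],[-1,-8,-42,-58,-34,-14,-14],[-1,0,-53,-66,-42.5,-17.5,-17.5]])

```text
time_s: 9.1
eef_pos: [496.7, 60.4, 332.0]
ee_rot: [0.52, 0.441, 0.665, -0.306]
force: [1.3, -0.1, 0.5]
grip_width: 0.999
```

Run:
```python
from go import *
s=ctrl.sense();p=M.T@(s['eef_pos']-o);print(s['time_s'],s['eef_pos'],p,s['joints'].round(2))
print(grel((-142,0,300)))
```

```text
9.1 [496.74332348  60.43548693 331.98521986] [-89.73387233 -48.72392006 328.41739462] [-0.24  0.24  1.36  0.25  1.68 -0.68]
(array([ 52.7,  -6.4, -55.7]), array([-41.9, -17.3, -17.5]), array([464., 120., 296.]))
```

Call:
carry_out(deltas=[[-1,10,-1,-11,-8.5,-3.5,-3.5],[-1,21,-3,-22,-17,-7,-7],[-1,32,-4,-33,-25.5,-10.5,-10.5],[-1,42,-5,-45,-34,-14,-14],[-1,53,-6,-56,-41.9,-17.3,-17.5]])

```text
time_s: 9.72
eef_pos: [464.2, 121.0, 296.0]
ee_rot: [0.683, 0.074, 0.703, -0.184]
force: [0.8, -0.4, -0.0]
grip_width: 1.001
```

Run:
```python
from go import *
import cv2
s=ctrl.sense();p=M.T@(s['eef_pos']-o);print(s['time_s'],s['eef_pos'],p,s['joints'].round(2))
W=viewer.capture('wrist')[:,:,::-1];S=viewer.capture('scene')[:,:,::-1]
out=np.zeros((600,640,3),np.uint8);out[:400]=W;out[400:]=S[120:320,200:520].repeat(1,0).repeat(2,1)[:200] if 0 else cv2.resize(S[135:295,195:395+56],(640,400))[100:300]
cv2.imwrite('pics/w6.png',out)
C=cam('wrist',s)
for n,k in dict(cap=(-197,0,212.5),tt=(-130,0,212.5),g=(-142,0,212.5),ball=(-70,0,240),kd=(-96,-97,26),kp=(-75,-42,100)).items():print(n,proj(C,M@k+o).round(0))
print(grel((-142,0,193.5)))
```

```text
9.725 [464.19320652 120.97421047 295.98529239] [-141.94616096    1.14316818  299.99922498] [ 0.09  0.23  1.45 -0.14  1.54 -1.1 ]
cap [[315. 134.]]
tt [[315. 215.]]
g [[315. 202.]]
ball [[315. 297.]]
kd [[250. 187.]]
kp [[282. 221.]]
(array([106.2,  -2.2,   1.4]), array([ 0.1, -0.1, -0.1]), array([458., 104., 191.]))
```

View pics/w6.png

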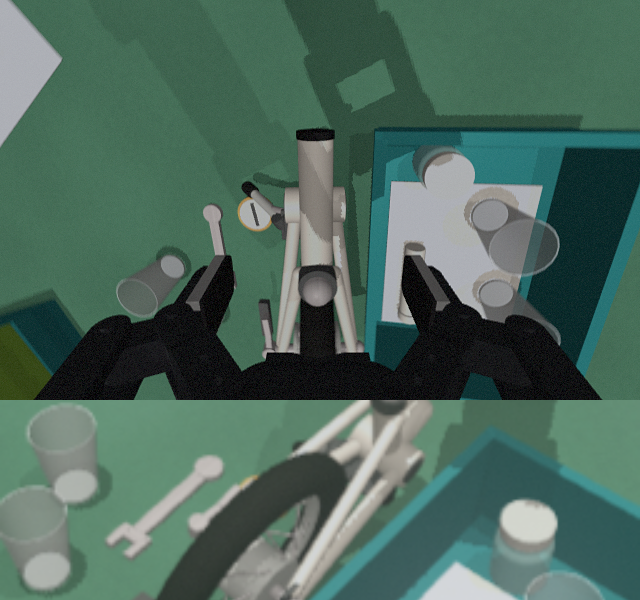

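The tube is centred between the jaws: the cap is at (316,134) against a predicted (315,134), and the kickstand tip is at (249,187). I'll descend and grip.

Call:
carry_out(deltas=[[-1,40,-1,1,0,0,0],[-1,80,-2,1,0,0,0],[-1,106,-2,1,0,0,0],[-1,106,-2,1,0,0,0],[-1,106,-2,1,0,0,0]])

```text
time_s: 10.45
eef_pos: [459.1, 102.6, 193.0]
ee_rot: [0.682, 0.077, 0.703, -0.186]
force: [-0.3, -0.9, 1.0]
grip_width: 1.001
```

Call:
carry_out(deltas=[[0,0,0,0,0,0,0],[0.3,0,0,0,0,0,0],[0.6,0,0,0,0,0,0],[1,0,0,0,0,0,0],[1,0,0,0,0,0,0]], newtons=40)

```text
time_s: 11.08
eef_pos: [458.5, 103.0, 192.0]
ee_rot: [0.682, 0.077, 0.703, -0.185]
force: [0.9, 3.2, 4.0]
grip_width: 0.313
```

Run:
```python
from go import *
s=ctrl.sense();p=M.T@(s['eef_pos']-o);print(s['time_s'],s['eef_pos'],p,s['force'],s['grip_width'])
for l in(.12,.08,.04,0.):
    F=frame(P['x'],P['y'],P['yaw'],l)[0];print(l,grel(p*[1,0,1],F))
```

```text
11.075 [458.53538039 102.95938471 192.02537925] [-140.7179732    -0.89586832  194.36522303] [0.94591102 3.15802357 4.00436943] 0.31316731098128203
0.12 (array([ 0.1, -6.9,  0. ]), array([-0.2, -0.1,  2.1]), array([456.,  97., 193.]))
0.08 (array([  0.6, -14.6,   0.1]), array([-0.2, -0.1,  4.4]), array([453.,  89., 194.]))
0.04 (array([  1.3, -22.4,   0.1]), array([-0.2, -0.1,  6.7]), array([450.,  82., 194.]))
0.0 (array([  2.4, -30.1,   0.1]), array([-0.2, -0. ,  9. ]), array([448.,  75., 194.]))
```

Call:
carry_out(deltas=[[1,0,0,0,0,0,0],[1,0,-3,0,0,0,0.9],[1,0,-7,0,0,0,2.1],[1,0.3,-11,0,0,0,3.3],[1,0.6,-15,0,0,0,4.5]])

```text
time_s: 11.7
eef_pos: [453.1, 88.7, 194.0]
ee_rot: [0.689, 0.104, 0.699, -0.158]
force: [-0.0, 2.1, 7.4]
grip_width: 0.311
```

Call:
carry_out(deltas=[[1,0,-4,0,0,0,1.2],[1,0.2,-8,0,0,0,2.4],[1,0.4,-12,0,0,0,3.6],[1,0.5,-15.5,0,0,0,4.6],[1,0.5,-15.5,0,0,0,4.6]])

```text
time_s: 12.32
eef_pos: [447.4, 73.9, 194.9]
ee_rot: [0.695, 0.132, 0.695, -0.131]
force: [-0.7, -0.3, 9.2]
grip_width: 0.313
```

Run:
```python
from go import *
import cv2
s=ctrl.sense();print(s['time_s'],s['eef_pos'],s['force'],s['wrist_torque'],s['grip_width'],q(s['ee_rot']).as_matrix()[:,0].round(3))
S=viewer.capture('scene')[:,:,::-1];T=viewer.capture('top')[:,:,::-1]
out=np.zeros((600,800,3),np.uint8)
b=cv2.resize(S[135:295,225:395],(400,376),interpolation=cv2.INTER_CUBIC);a=cv2.resize(T[90:280,260:400],(400,543),interpolation=cv2.INTER_CUBIC)
out[:543,:400]=a;out[:376,400:]=b;cv2.imwrite('pics/w7.png',out)
F,oo=frame(P['x'],P['y'],P['yaw'],0)
for n,k in dict(tyretop=(105,0,254),hubL=(105,-64,127),tip=lever(0),axR=(100,55,127),kd=(-96,-97,26)).items():
    w=F@k+oo;print(n,((proj(cam('top'),w)-[260,90])*2.857).round(0),((proj(cam('scene'),w)-[225,135])*2.353+[400,0]).round(0))
```

```text
12.325 [447.43367203  73.94345692 194.89797344] [-0.712552   -0.27362316  9.20560178] [ 0.08023215  0.09782295 -0.03015344] 0.31301654502041315 [ 0.001  0.002 -1.   ]
tyretop [[215. 157.]] [[539. 155.]]
hubL [[281. 208.]] [[500. 211.]]
tip [[260. 266.]] [[538. 179.]]
axR [[152. 169.]] [[593. 271.]]
kd [[236. 433.]] [[610. 151.]]
```

View pics/w7.png

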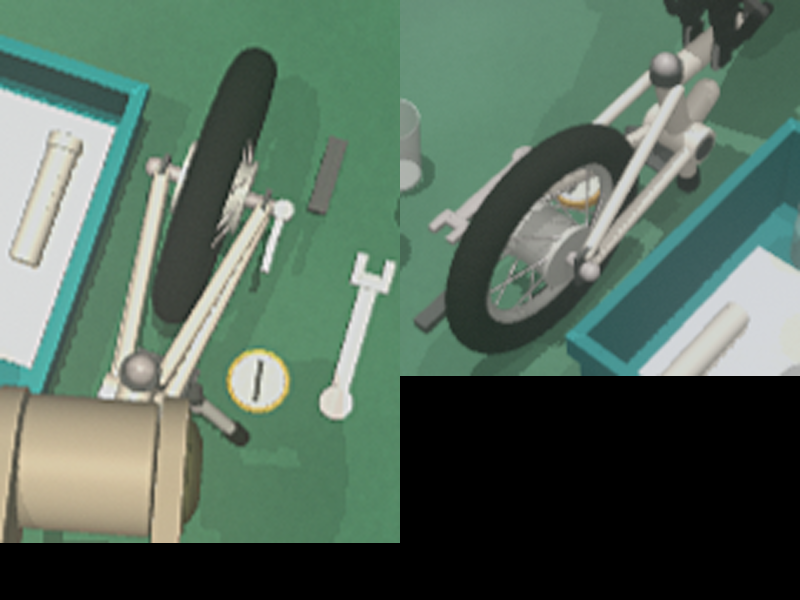

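The frame is upright. In the top crop the axle's right end is at (157,166), clear of the tray edge at about 148. The hub's left end is at (284,208), the lever tip at (265,268) and the kickstand tip at (238,434). All are within 5 crop pixels of the upright model. I'll let it settle, then hand in.

Call:
carry_out(deltas=[[1,0,0,0,0,0,0],[1,0,0,0,0,0,0],[1,0,0,0,0,0,0],[1,0,0,0,0,0,0],[1,0,0,0,0,0,0]])

```text
time_s: 13.05
eef_pos: [447.5, 74.2, 194.9]
ee_rot: [0.695, 0.132, 0.695, -0.131]
force: [-0.1, -0.0, 9.0]
grip_width: 0.311
```

Call:
carry_out(deltas=[[1,0,0,0,0,0,0],[1,0,0,0,0,0,0],[1,0,0,0,0,0,0],[1,0,0,0,0,0,0],[1,0,0,0,0,0,0]])

```text
time_s: 13.68
eef_pos: [447.5, 74.2, 194.9]
ee_rot: [0.695, 0.132, 0.695, -0.131]
force: [-0.8, -0.1, 8.7]
grip_width: 0.312
```

Run:
```python
from rig import ctrl, order
s=ctrl.sense();print(s['time_s'],s['eef_pos'],s['force'],s['grip_width'],abs(s['dq']).max())
print(order.finish_job())
```

```text
13.675 [447.50653508  74.20475702 194.87392497] [-0.80054029 -0.07339112  8.65193092] 0.3123433025664816 0.0027124773108559443
the job is handed in; nothing more can be done
None
```

I swung the quick-release lever shut against its stop and pushed the kickstand over centre onto its stop. I then gripped the top tube with 40 N and brought the frame upright off the tray. The job was handed in at 13.7 s with the frame still held; the interface gives no verdict.

- **Final picture:** the lever, kickstand tip and axle ends were all within about 5 enlarged-crop pixels (a few mm) of the upright, lever-shut, kickstand-down model. There was a visible gap between the axle and the tray.
- **Bystanders:** the compass, spanner and magnet looked undisturbed in the last picture. I did not measure their positions again, nor those of the cups and jar.
- **At hand-in:** the arm was still, the grip opening steady at 0.31 (about 27 mm on the 28 mm tube), and the tool pressed down with about 9 N.
- **Worth noting:** shutting the lever ended with about 46 N of fingertip force against its stop. While the kickstand was being pushed the force reading was close to zero, so I judged that it had gone down from the pictures. No check failed or disagreed.

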